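Fit a water-filter cartridge and tug-test its catch

ROBOT

A 6-joint arm with a two-finger parallel gripper is mounted at the origin on a cart in front of the work surface, level with it; the furniture and walls round the work are solid. World frame = base frame: x ahead of the robot, y to its left, z up, the work surface at z = 0. Lengths are in mm, angles in rad, forces in N, time in s.
With the tool pointing down it reaches from about 425 to 925 mm from the base axis. Payload 12.5 kg.
Tool frame: the origin (TCP) lies midway between the tips of the shut fingers; the grasp point (between the pads) lies 19 mm behind it (robot.grip_point_offset is the distance from the TCP to the grasp point, in mm); z points along the fingers, y is the direction in which the jaws open and shut (so a half turn about z gives the same grasp; the last joint's range is limited). The gripper opens to 85 mm and grips with 20 to 120 N. Pads are 22 mm wide; open, the fingers measure 114 mm over their backs; the gripper's body (76 mm by 85 mm) begins 54 mm behind the grasp point. The pads swing forward as they close: fully open they stand 13 mm farther back than shut.
Start: joints at [-1.399, 0.491, 1.559, -0, 1.092, -0.106], TCP at [171.423, -601.051, 202.027] pointing down, gripper open.
Joint ranges: [-3.1, 3.1], [-0.84, 2.19], [0.05, 2.79], [-1.13, 4.28], [0.06, 2.93], [-2.69, 2.69]. Speed limits (rad/s): [2.22, 2.22, 2.79, 3.14, 3.14, 3.14].

INTERFACE

Orientations are given as a rotation vector (axis times angle).
In Python, from workcell import robot gives the robot as it stands. The module is installed in compiled form; this text tells all that it offers.
- The arm moves only by the tool send_rows, never from a script. Its arguments are lists of equal length, an entry for each row: "linear": the shift along the tool's x, y, z in units of 40 mm (1.0 is 40 mm), a list of three; "twist": the turn about the tool's z in rad. A call has 1 to 20 rows; each row shifts and turns the commanded pose from where the row before left it, along the tool's axes as they then stand; what a row does not reach is not made up. A row lasts 1/8 s, in which the tool goes at most 62.5 mm and 10.7 degrees, less where a joint would pass 70% of its speed; a pose out of reach is approached as far as the arm can. A call is refused whole if a number of a shift passes 1 or a number of a turn 0.188, either way. A call with a gripper value outside its range is refused whole. "jaw" is the opening, from 0 (shut) to 1 (fully open), set as the call begins (left out, the last holds). The fingers move at their own pace and stop on an object; the grip force is fixed at half the most. Time passes only in rows, so rows that do not move let the fingers close. It gives the time, the measured TCP pose, the force and the opening at its end, in the units of the state.
- robot.read_state(): the state, without advancing time (a new reading comes with each control period).
- robot.camera(name): name is "side" or "top" or "wrist"; returns the picture (480x640x3 uint8, blue, green, red); there is no depth.
- robot.camera_params(name): a dict with "camera_matrix" (3x3 intrinsics, pixels), "world_to_cam" (4x4, takes a point from world to camera coordinates). Camera axes: x right, y up, looking along -z (the intrinsics and any distortion apply to the point x, -y, -z); pixel columns grow to the right and rows downward; lengths in mm; the calibration is good to about 2 mm. A picture is of the moment at which its call begins: read the wrist's pose just before it. camera_params takes no time and is no camera call; for the wrist camera it gives the pose at the moment of the call.
- robot.close_job(): hands the job in, once; it reports no verdict.
The state is a dict: "clock": time; "joints": joint angles; "joint_velocities": joint speeds; "joint_efforts": joint torques, N m; "tool_pos": TCP position; "eef_rot": TCP orientation; "ft_force": force on the tool from outside, world axes, zero at the start; "torque": the same for the moment, N m; "gripper_width": finger opening in mm.
Only numpy, scipy, OpenCV 4.12 (cv2) and the standard library are available. Lean on these libraries where they do the work, as an engineer would, in place of code of your own. Each camera call takes 0.05 s, during which the arm holds its last target.

TASK

Fit the water-filter cartridge into the two-bay filter unit so that a catch really holds it: press it straight down in a bay until it is fully home, then tug its orange sprung handle straight up with about 12 N for a good second. One bay's catch is worn, which cannot be seen, and lets the cartridge come up when tugged; in that case fit it in the other bay and tug-test it there. Never press or tug the handle with more than about 18 N, and leave the cartridge home and let go in the bay that held it, with the other things on the worktop undisturbed.

Things in the scene. Friction and masses are not known exactly. Their poses are not given: they have to be found in the camera images.
- cartridge: Loose filter cartridge, 180 g, 134 mm tall, standing on its plug. Origin: centre of the plug's underside, z up. Upwards: blue round plug 0-52 mm (diameter 44, 40 at the lowest 3 mm, groove of 34 for the catch at 10-30 mm), white canister 52-92 mm (diameter 54), gap with a thin stem 92-106 mm, orange handle bar 106-134 mm, 18 mm thick along x, 44 mm long along y.
- handle_grip (a point): Point to grip on the orange handle bar: on the cartridge's axis, 124 mm above its origin, 10 mm below the bar's top; pinch across the 18 mm thickness (x axis).
- handle (a joint): Travel in m of the handle along the cartridge's axis on its two-way spring of 8000 N/m: 0 at rest, positive when pulled up (0.0015 = 12 N), negative when pressed down; stops at +-0.005. The reading is as noisy as the poses.
- filter_unit: White filter unit fixed to the worktop, 100 (x) by 190 (y) by 60 mm high, with a water fitting 22 mm long on each short side. Origin: centre of its underside. Two round bays in its top, bore 47 mm with a 3 mm chamfer, 50 mm deep, at y = +45 mm (left) and -45 mm (right), each ringed in blue, outwardly alike. They take the cartridge in any yaw.
- left_seat (a point): Centre of the left bay's floor, 50 mm below the unit's top, axes as the unit's; the cartridge's origin lies here when fully home. In each bay a hidden spring catch snaps into the plug's groove in the last 20 mm and takes under 12 N to pass. The sound catch lets the cartridge rise 2 to 8 mm (it varies), then holds over 25 N; the worn one lets it out at under 7 N. Which is which changes.
- right_seat (a point): The same point of the right bay (its floor's centre, 50 mm below the unit's top, axes as the unit's).
- mug_1: Small striped cup at the back left, 65x88x50 mm, a bystander. Origin under its centre.
- glass_1: Clear glass at the left, 79 mm wide, 90 mm tall, a bystander. Origin under its centre.
- oil_bottle: Oil bottle with a cork at the right, 62 mm wide, 149 mm tall, a bystander. Origin under its centre.
- salt_cellar: Round wooden salt cellar at the right front, 70 mm wide, 68 mm tall, a bystander. Origin under its centre.
Mind the look-alikes: they are no part of the job. What is shaped like the cartridge but green is not meant.

How it is judged:
By the outcome, as a careful person would: the job done as asked, in the order asked, and still so for the second after the job is handed in, with the robot touching nothing.
It also fails if it takes over 72 s, if anything falls off the work surface, if the arm or the gripper's body presses on something with over 40 N, if the wrist force passes 120 N, or if a joint passes its speed limit or range.

## Working session

There is one attempt and no reset: what is moved stays moved. The work goes in short steps, Python scripts to look and compute and a tool call to move; the robot and the scene stay as the last step left them, time stands still between calls to the robot, and variables do not carry over. Pictures are saved under pics/ and viewed, and the job is handed in when it is done.

Besides the shell and the picture viewer there is one more tool, called after "Request:" as name(argument=value, ...), one argument or row to a line, values as JSON. send_rows: Moves the arm, as the interface text tells. Its arguments: {"type":"object","properties":{"linear":{"type":"array","items":{"type":"array","items":{"type":"number"}}},"twist":{"type":"array","items":{"type":"number"}},"jaw":{"type":"number"}},"required":["linear","twist"]}

```bash
mkdir -p pics; cat > h.py <<'E'
import numpy as np, cv2
from workcell import robot
def P(name):
    p=robot.camera_params(name); return np.array(p["camera_matrix"]),np.array(p["world_to_cam"]),p
def proj(par,X):
    K,T=par[:2]; c=T@np.append(X,1.); v=np.array([c[0],-c[1],-c[2]]); u=K@v; return u[:2]/u[2]
def ray(par,px,z):
    K,T=par[:2]; d=np.linalg.inv(K)@np.array([px[0],px[1],1.]); d=np.array([d[0],-d[1],-d[2]])
    R=T[:3,:3]; o=-R.T@T[:3,3]; w=R.T@d; return o+w*(z-o[2])/w[2]
E
python3 - <<'E'
from h import *
print(robot.read_state())
for n in ["top","side","wrist"]:
    p=P(n); print(n,p[2]); cv2.imwrite(f"pics/{n}0.png",robot.camera(n))
E
```

```text
{'clock': 0.0, 'joints': array([-1.39859009e+00,  4.91569168e-01,  1.55948804e+00, -1.19480540e-05,
        1.09168648e+00, -1.05620339e-01]), 'joint_velocities': array([-0.00205289, -0.0017544 ,  0.00118985, -0.00128383, -0.00147129,
       -0.00052424]), 'joint_efforts': array([-1.28645504e-03, -6.18449879e+01, -2.61595684e+01, -1.41084320e-04,
        4.03865590e-03, -7.73248900e-06]), 'tool_pos': array([ 171.37584965, -600.7600666 ,  201.40849744]), 'eef_rot': array([-3.11018970e+00, -4.34856096e-01,  7.67963432e-05]), 'ft_force': array([-0.24292034,  0.98325115, -0.07355716]), 'torque': array([-0.06704689,  0.06186012, -0.00894378]), 'gripper_width': 85.35699077085815}
top {'camera_matrix': array([[477.4047161 ,   0.        , 319.70849534],
       [  0.        , 477.4047161 , 246.77663371],
       [  0.        ,   0.        ,   1.        ]]), 'world_to_cam': array([[-1.13373525e-02, -9.99925116e-01,  4.60715883e-03,
         1.49123402e-01],
       [ 9.81116983e-01, -1.02341889e-02,  1.93144315e-01,
        -5.01606007e+02],
       [-1.93082702e-01,  6.70990697e-03,  9.81159542e
[... 490 characters left out ...]
-1.18535936e-01,  4.89060504e-01,  8.64158004e-01,
        -1.18097628e+03],
       [ 0.00000000e+00,  0.00000000e+00,  0.00000000e+00,
         1.00000000e+00]])}
wrist {'camera_matrix': array([[390.11341298,   0.        , 317.68897695],
       [  0.        , 390.11341298, 240.0131649 ],
       [  0.        ,   0.        ,   1.        ]]), 'world_to_cam': array([[ 2.74019468e-01, -9.61723078e-01, -1.43244752e-03,
        -6.23654424e+02],
       [ 9.08325952e-01,  2.59294093e-01, -3.28192838e-01,
         4.27828421e+01],
       [ 3.16002052e-01,  8.86300977e-02,  9.44609660e-01,
        -3.82011957e+02],
       [ 0.00000000e+00,  0.00000000e+00,  0.00000000e+00,
         1.00000000e+00]])}
```

View pics/top0.png

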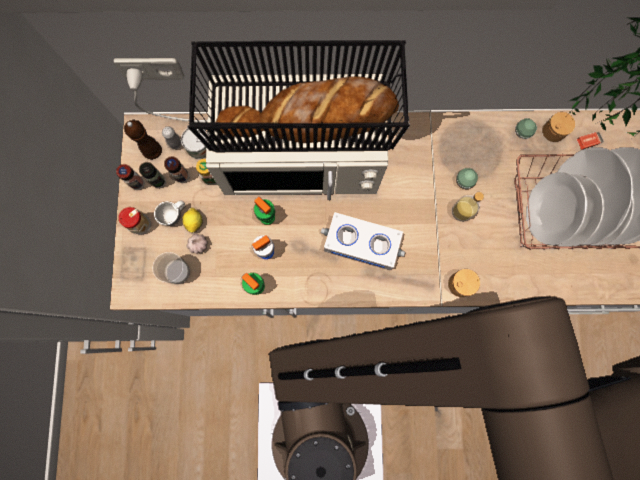

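View pics/side0.png

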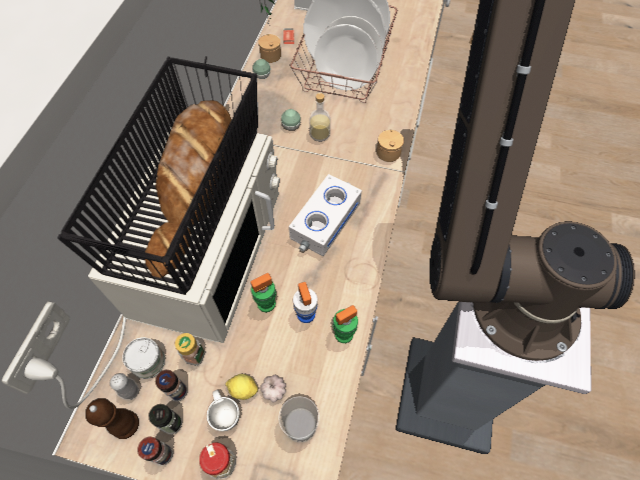

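View pics/wrist0.png

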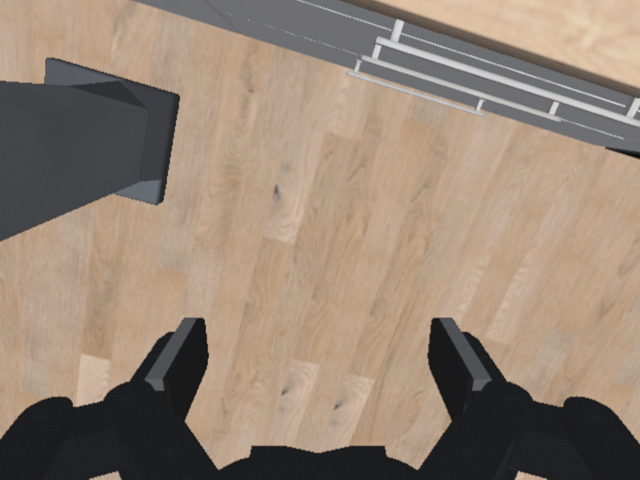

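Three things could be taken for the cartridge in the top view: green ones at (264,210) and (253,284), and the blue and white one at (262,247). By the description I choose (262,247), which is at (305,302) in the side view. The unit is at about (364,240). Next, close crops.

```bash
python3 - <<'E'
from h import *
a=cv2.imread("pics/top0.png")[190:310,220:420]; cv2.imwrite("pics/topc.png",cv2.resize(a,None,fx=4,fy=4,interpolation=cv2.INTER_CUBIC))
a=cv2.imread("pics/side0.png")[160:350,230:390]; cv2.imwrite("pics/sidec.png",cv2.resize(a,None,fx=3.15,fy=3.15,interpolation=cv2.INTER_CUBIC))
E
```

```text
(no output)
```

View pics/topc.png

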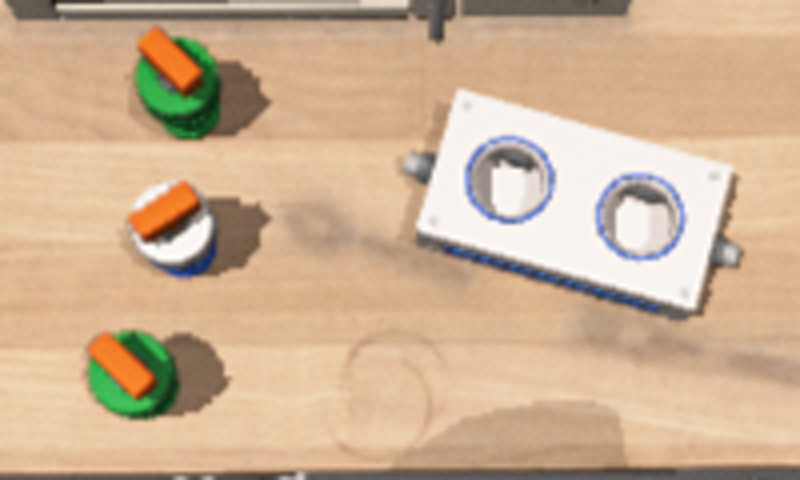

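View pics/sidec.png

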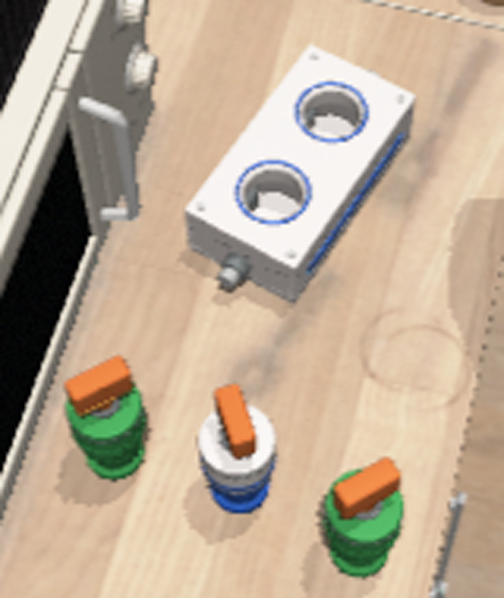

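```bash
python3 - <<'E'
from h import *
t=P("top"); s=P("side")
T=lambda x,y:((x+.5)/4-.5+220,(y+.5)/4-.5+190)
S=lambda x,y:((x+.5)/3.15-.5+230,(y+.5)/3.15-.5+160)
def tri(a,b):
    A=[];B=[]
    for p,q in((t,a),(s,b)):
        o=ray(p,q,0);d=ray(p,q,100)-o;d/=np.linalg.norm(d);M=np.eye(3)-np.outer(d,d);A.append(M);B.append(M@o)
    return np.linalg.lstsq(np.vstack(A),np.hstack(B),rcond=None)[0]
for n,a,b in(("L",(509,179),(273.5,192)),("R",(640,216),(331.5,112))):
    print(n,ray(t,T(*a),60),ray(s,S(*b),60),tri(T(*a),S(*b)))
# unit top corners
for c in((460,90),(733,170),(690,310),(420,240)): print("corner",ray(t,T(*c),60))
for c in((130,219),(188,183),(199,203),(138,238)): print("bar",ray(t,T(*c),134))
for c in((216,392),(236,385),(255,447),(234,455)): print("barS",ray(s,S(*c),134))
# canister disc centre z=92
print("disc",ray(t,T(174,226),92), ray(s,S(237,444),92))
st=robot.read_state();print(st["clock"])
E
```

```text
L [532.28145086 -77.92645971  60.        ] [533.25345368 -77.22896596  60.        ] [533.07253936 -78.07691651  58.45364661]
R [ 506.25561534 -164.25348364   60.        ] [ 507.43694751 -163.10545321   60.        ] [ 507.26202497 -164.64383284   57.61021722]
corner [593.8388466  -46.37982863  60.        ]
corner [ 536.88595365 -227.3796354    60.        ]
corner [ 442.92564685 -194.87007666   60.        ]
corner [491.58166319 -18.15068119  60.        ]
bar [492.68201895 163.49593498 134.        ]
bar [515.2640176  127.63950533 134.        ]
bar [502.41764246 120.65323835 134.        ]
bar [480.58316207 158.3359625  134.        ]
barS [517.60558235 132.93498015 134.        ]
barS [505.91769612 124.50687798 134.        ]
barS [481.62560836 165.09547248 134.        ]
barS [493.57536082 174.09448448 134.        ]
disc [496.33063122 140.85180501  92.        ] [499.61688392 148.80430398  92.        ]
0.15
```

```bash
cat >> h.py <<'E'
from scipy.spatial.transform import Rotation as Ro
def go(target,yaw_y=None,st=None):
    st=st or robot.read_state(); R=Ro.from_rotvec(st["eef_rot"]).as_matrix()
    d=np.array(target)-st["tool_pos"]; y=np.degrees(np.arctan2(R[1,1],R[0,1]))
    print("clk %.2f"%st["clock"],"tcp",st["tool_pos"].round(1),"yaw_y %.1f"%y,"tilt",R[:,2].round(3),"F",st["ft_force"].round(1),"w %.1f"%st["gripper_width"])
    print("units",(R.T@d/40).round(3), "twist", None if yaw_y is None else round(-np.radians((yaw_y-y+90)%180-90),3))
E
python3 - <<'E'
from h import *
t=P("top");w=P("wrist")
R=w[1][:3,:3];c=-R.T@w[1][:3,3];st=robot.read_state();Rt=Ro.from_rotvec(st["eef_rot"]).as_matrix()
print("cam in tool",Rt.T@(c-st["tool_pos"]), Rt.T@R.T)
for n,p,z in(("oven front bottom",(265,195),0),("oven top front",(265,162),200),("oven handle",(330,195),60),("rack near-left",(525,248),0),("salt",(466,283),68),("bottle cork",(479,195),149),("table edge",(360,306),0),("greenU",(264,207),134),("greenL",(251,281),134)): print(n,ray(t,p,z).round(0))
go((430,-400,235)); go((480,120,235)); 
E
```

```text
cam in tool [  84.80037402   -0.74923119 -172.51460415] [[-1.98709824e-04  9.44576314e-01  3.28291862e-01]
 [ 9.99999886e-01  4.52946137e-05  4.74960242e-04]
 [ 4.33766342e-04  3.28291919e-01 -9.44576216e-01]]
oven front bottom [662. 148.   0.]
oven top front [683. 126. 200.]
oven handle [642. -35.  60.]
rack near-left [ 502. -576.    0.]
salt [ 398. -384.   68.]
bottle cork [ 610. -407.  149.]
table edge [ 346. -113.    0.]
greenU [589. 135. 134.]
greenL [401. 165. 134.]
clk 0.15 tcp [ 171.4 -600.9  201.6] yaw_y -74.1 tilt [-0.     0.001 -1.   ] F [-0.5 -0.3  0.4] w 85.1
units [ 7.595 -3.057 -0.833] twist None
clk 0.15 tcp [ 171.4 -600.9  201.6] yaw_y -74.1 tilt [-0.     0.001 -1.   ] F [-0.5 -0.3  0.4] w 85.1
units [ 12.362 -15.216  -0.822] twist None
```

Request:
send_rows(
  linear=[
    [1,-0.43,-0.12],
    [1,-0.43,-0.12],
    [1,-0.43,-0.12],
    [1,-0.43,-0.12],
    [1,-0.43,-0.12],
    [1,-0.43,-0.12],
    [1,-0.43,-0.12],
    [0.4,-0.94,0],
    [0.4,-0.94,0],
    [0.4,-0.94,0],
    [0.4,-0.94,0],
    [0.4,-0.94,0],
    [0.4,-0.94,0],
    [0.4,-0.94,0],
    [0.4,-0.94,0],
    [0.4,-0.94,0],
    [0.4,-0.94,0],
    [0.4,-0.94,0],
    [0.4,-0.94,0],
    [0.4,-0.94,0],
  ],
  twist=[0,0,0,0,0,0,0,0,0,0,0,0,0,0,0,0,0,0,0,0],
  jaw=0.6,
)

```text
clock: 2.65
tool_pos: [473.6, 120.0, 235.5]
eef_rot: [3.111, 0.435, -0.0]
ft_force: [-0.2, -0.7, 0.4]
gripper_width: 50.9
```

Request:
send_rows(
  linear=[
    [0,0,0],
    [0,0,0],
    [0,0,0],
    [0,0,0],
    [0,0,0],
    [0,0,0],
    [0,0,0],
    [0,0,0],
    [0,0,0],
    [0,0,0],
    [0,0,0],
  ],
  twist=[-0.183,-0.183,-0.183,-0.183,-0.183,-0.183,-0.183,-0.183,-0.183,-0.183,0],
)

```text
clock: 4.03
tool_pos: [473.6, 118.6, 235.5]
eef_rot: [-1.554, -2.73, 0.0]
ft_force: [-0.4, 0.7, -0.5]
gripper_width: 51.3
```

```bash
python3 - <<'E'
from h import *
go((498,145,215),31)
w=P("wrist"); cv2.imwrite("pics/w1.png",robot.camera("wrist")); np.save("w1.npy",w[1])
E
```

```text
clk 4.03 tcp [473.6 118.6 235.5] yaw_y 30.7 tilt [-0. -0. -1.] F [-0.4  0.7 -0.5] w 51.3
units [0.255 0.862 0.511] twist -0.005
```

View pics/w1.png

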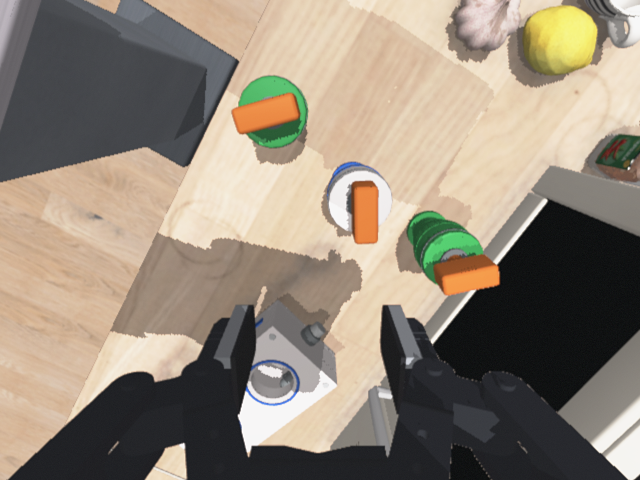

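```bash
python3 - <<'E'
from h import *
a=cv2.imread("pics/w1.png")[150:260,310:410]; cv2.imwrite("pics/w1c.png",cv2.resize(a,None,fx=5,fy=5,interpolation=cv2.INTER_CUBIC))
E
```

```text
(no output)
```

View pics/w1c.png

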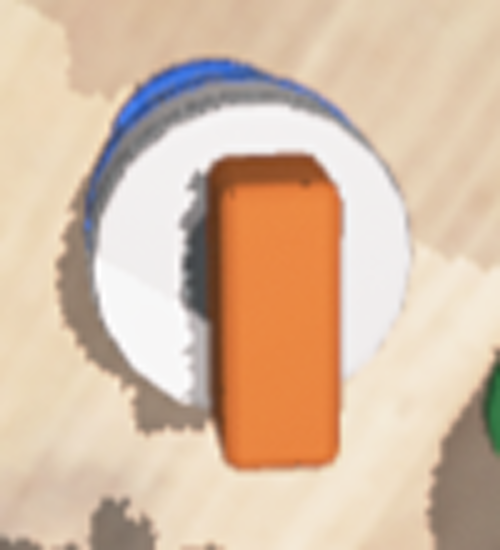

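```bash
python3 - <<'E'
from h import *
w=(P("wrist")[0],np.load("w1.npy"))
W=lambda x,y:((x+.5)/5-.5+310,(y+.5)/5-.5+150)
cs=[ray(w,W(*c),134) for c in((222,184),(341,182),(340,466),(227,468))]
print(np.array(cs).round(1)); m=np.mean(cs,0);print(m)
print("len",np.linalg.norm(cs[0]-cs[3]),"th",np.linalg.norm(cs[0]-cs[1]))
d=(cs[0]+cs[1]-cs[2]-cs[3]); print("long axis",np.degrees(np.arctan2(d[1],d[0])))
print("disc",ray(w,W(252,257),92))
go((m[0],m[1],200),31)
E
```

```text
[[480.2 158.2 134. ]
 [494.6 167.1 134. ]
 [518.1 131.4 134. ]
 [503.8 122.5 134. ]]
[499.17400143 144.79336839 134.        ]
len 42.80644841378049 th 16.868671199569125
long axis 123.39726924240593
disc [498.68400286 145.24979875  92.        ]
clk 4.08 tcp [473.6 118.6 235.5] yaw_y 30.5 tilt [-0. -0. -1.] F [ 0.8  0.6 -0.6] w 50.9
units [0.238 0.884 0.887] twist -0.008
```

Request:
send_rows(
  linear=[
    [0.12,0.44,0],
    [0.12,0.445,0],
    [0,0,0.8],
    [0,0,0.8],
    [0,0,0.4],
    [0,0,0],
  ],
  twist=[0,-0.03,0,0,0,0],
)

```text
clock: 4.82
tool_pos: [499.3, 145.6, 154.4]
eef_rot: [-1.51, -2.753, 0.002]
ft_force: [0.8, -0.2, 1.2]
gripper_width: 51.5
```

```bash
python3 - <<'E'
from h import *
go((499,145,103),32.5)
w=P("wrist"); cv2.imwrite("pics/w2.png",robot.camera("wrist")); np.save("w2.npy",w[1])
E
```

```text
clk 4.83 tcp [499.3 145.6 154.4] yaw_y 32.5 tilt [-0.002 -0.    -1.   ] F [ 0.8 -0.2  1.2] w 51.5
units [-0.01  -0.012  1.286] twist 0.0
```

View pics/w2.png

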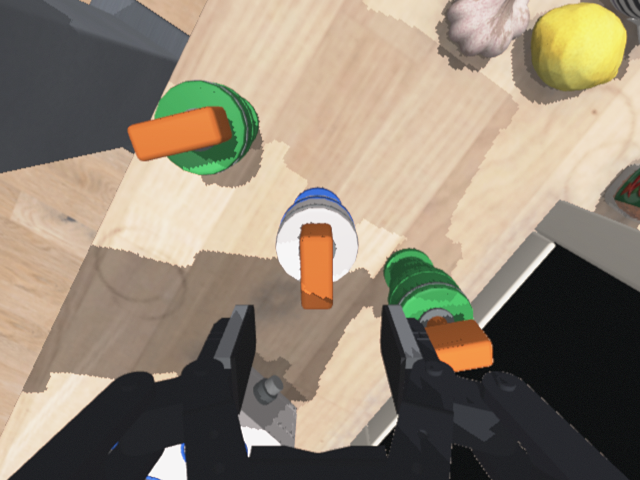

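Request:
send_rows(
  linear=[
    [0,0,0.5],
    [0,0,0.5],
    [0,0,0.28],
    [0,0,0],
  ],
  twist=[0,0,0,0],
)

```text
clock: 5.38
tool_pos: [499.3, 145.1, 104.4]
eef_rot: [-1.511, -2.754, 0.0]
ft_force: [0.6, 0.3, 0.7]
gripper_width: 51.2
```

Request:
send_rows(
  linear=[
    [0,0,0],
    [0,0,0],
    [0,0,0],
    [0,0,0],
    [0,0,0],
  ],
  twist=[0,0,0,0,0],
  jaw=0,
)

```text
clock: 6.0
tool_pos: [499.3, 145.0, 104.7]
eef_rot: [1.511, 2.754, 0.0]
ft_force: [-1.1, -1.1, 5.4]
gripper_width: -0.1
```

```bash
python3 - <<'E'
from h import *
go((499,145,103),32.5)
w=P("wrist"); cv2.imwrite("pics/w3.png",robot.camera("wrist"))
E
```

```text
clk 6.00 tcp [499.3 145.  104.7] yaw_y 32.5 tilt [ 0.001 -0.    -1.   ] F [-1.1 -1.1  5.4] w -0.1
units [ 0.005 -0.006  0.043] twist -0.0
```

View pics/w3.png

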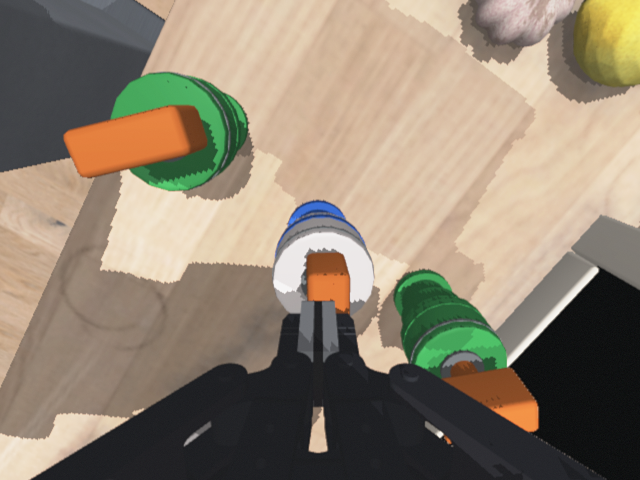

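```bash
python3 - <<'E'
from h import *
w=P("wrist"); w2=(w[0],np.load("w2.npy"))
for nm,p in(("w3",w),("w2",w2)):
  for z in (0,92,104.7,124,134): print(nm,z,proj(p,(499.3,145,z)).round(0))
R=w[1][:3,:3];st=robot.read_state();Rt=Ro.from_rotvec(st["eef_rot"]).as_matrix()
print("cam in tool",Rt.T@(-R.T@w[1][:3,3]-st["tool_pos"]))
cv2.imwrite("pics/s3.png",cv2.resize(robot.camera("side")[220:380,200:400],None,fx=4,fy=3.75))
cv2.imwrite("pics/t3.png",robot.camera("top"))
E
```

```text
w3 0 [317. 226.]
w3 92 [317. 278.]
w3 104.7 [317. 289.]
w3 124 [317. 309.]
w3 134 [317. 320.]
w2 0 [317. 210.]
w2 92 [317. 247.]
w2 104.7 [317. 254.]
w2 124 [317. 266.]
w2 134 [317. 273.]
cam in tool [  85.24937144    0.38559965 -172.49412692]
```

View pics/s3.png

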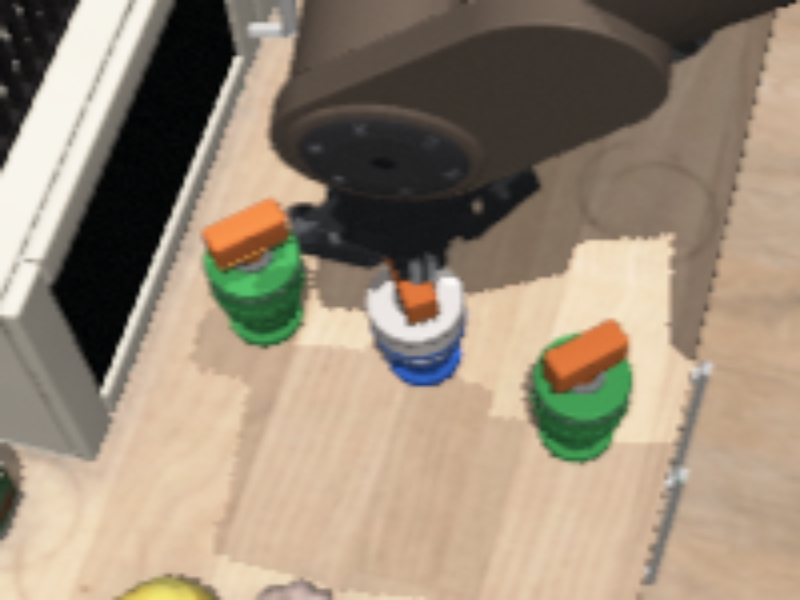

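View pics/t3.png

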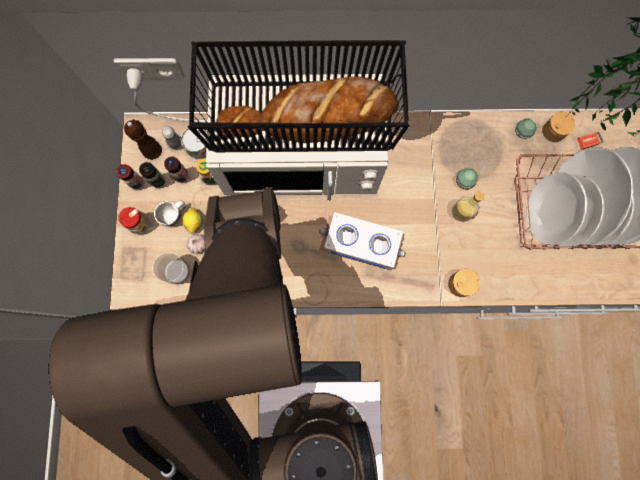

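```bash
python3 - <<'E'
from h import *
a=cv2.imread("pics/w3.png")[190:370,220:440]; cv2.imwrite("pics/w3c.png",cv2.resize(a,None,fx=3.3,fy=3.3,interpolation=cv2.INTER_CUBIC))
print(robot.read_state())
E
```

```text
{'clock': 6.15, 'joints': array([ 1.55545201e-01,  4.72208342e-01,  1.91920361e+00, -1.50810787e-04,
        7.49600602e-01, -4.11331816e-01]), 'joint_velocities': array([ 3.56923714e-04, -1.21399926e-03,  1.95940465e-04, -4.39902426e-04,
        5.46382318e-05, -6.76960444e-04]), 'joint_efforts': array([ 1.26610519e-01, -5.03563643e+01, -1.80675673e+01,  6.99061970e-02,
       -2.87667504e-01, -1.33138824e-04]), 'tool_pos': array([499.31962824, 144.97498611, 104.72634584]), 'eef_rot': array([1.51115653e+00, 2.75367586e+00, 4.29017723e-04]), 'ft_force': array([-0.97952941, -0.12593063,  5.65882731]), 'torque': array([-0.12312669,  0.1734285 , -0.00265926]), 'gripper_width': 0.17222644461200587}
```

View pics/w3c.png

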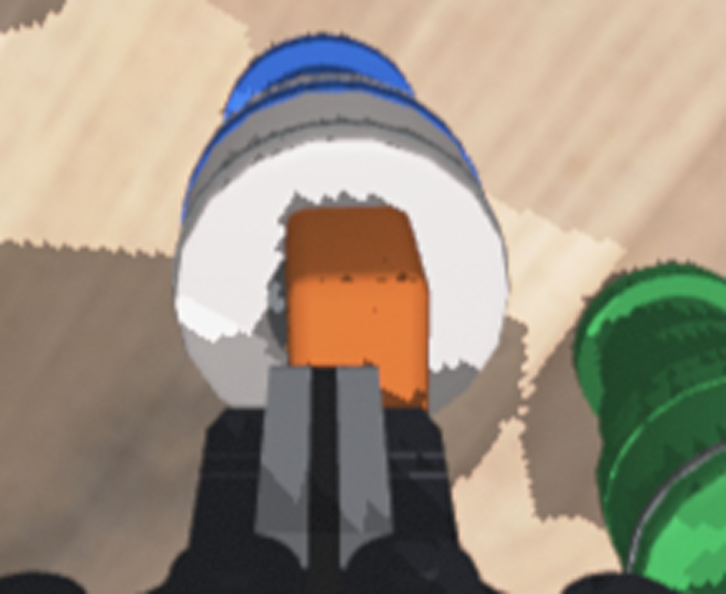

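```bash
python3 - <<'E'
from h import *
s=P("side");w=P("wrist")
for z in (105,120,134,140): print(z,ray(s,(306,291.5),z).round(1), proj(s,(499.3,145,z)).round(1))
st=robot.read_state();Rt=Ro.from_rotvec(st["eef_rot"]).as_matrix()
for b in (0,10,19,29,35,40):
  q=[proj(w,st["tool_pos"]+Rt@np.array([dx,0,-b])).round(0) for dx in(-11,0,11)]; print(b,q)
for z in(134,130):
  print(z,[proj(w,(499.2,144.8,z)+Rt@np.array([dx,dy,0])).round(0) for dx,dy in((22,-9),(22,9),(-22,9))])
E
```

```text
105 [501.2 132.9 105. ] [305.4 296.7]
120 [499.  139.3 120. ] [305.2 293.8]
134 [497.  145.4 134. ] [305.  291.1]
140 [496.2 148.  140. ] [304.9 289.9]
0 [array([317., 309.]), array([317., 289.]), array([317., 269.])]
10 [array([317., 320.]), array([317., 299.]), array([317., 277.])]
19 [array([317., 330.]), array([317., 308.]), array([317., 286.])]
29 [array([317., 343.]), array([317., 320.]), array([317., 297.])]
35 [array([317., 351.]), array([317., 328.]), array([317., 304.])]
40 [array([317., 359.]), array([317., 335.]), array([317., 310.])]
134 [array([294., 272.]), array([339., 272.]), array([337., 365.])]
130 [array([295., 269.]), array([338., 269.]), array([337., 359.])]
```

```bash
python3 - <<'E'
from h import *
print(robot.grip_point_offset, [a for a in dir(robot) if not a.startswith("_")])
E
```

```text
18.700000000000003 ['Unreachable', 'camera', 'camera_params', 'close_job', 'grip_point_offset', 'read_state']
```

The jaws closed on top of the bar, pressing it with about 5 N, and did not close around it. By the picture the fingertips sit about 30 mm behind the reported TCP. I'll back up, reopen and look again.

Request:
send_rows(
  linear=[
    [0,0,-0.3],
    [0,0,-0.7],
    [0,0,0],
  ],
  twist=[0,0,0],
)

```text
clock: 6.52
tool_pos: [500.0, 145.2, 146.4]
eef_rot: [1.51, 2.752, 0.003]
ft_force: [0.7, 0.3, -0.5]
gripper_width: 0.0
```

Request:
send_rows(
  linear=[
    [0,0,0],
    [0,0,0],
    [0,0,0],
    [0,0,0],
  ],
  twist=[0,0,0,0],
  jaw=0.6,
)

```text
clock: 7.02
tool_pos: [499.0, 144.9, 144.0]
eef_rot: [-1.511, -2.754, 0.001]
ft_force: [0.1, -0.9, -0.7]
gripper_width: 51.4
```

```bash
python3 - <<'E'
from h import *
go((499,145,104),32.5)
w=P("wrist"); cv2.imwrite("pics/w4.png",robot.camera("wrist")); np.save("w4.npy",w[1])
st=robot.read_state();Rt=Ro.from_rotvec(st["eef_rot"]).as_matrix()
for z in(134,92,0): print(z,[proj(w,(499.2,144.8,z)+Rt@np.array([dx,dy,0])).round(0) for dx,dy in((22,-9),(22,9),(-22,9),(-22,-9),(0,0))])
E
```

```text
clk 7.03 tcp [499.  144.9 144. ] yaw_y 32.5 tilt [-0.001 -0.    -1.   ] F [ 0.1 -0.9 -0.7] w 51.4
units [1.000e-03 1.000e-03 1.001e+00] twist -0.0
134 [array([299., 240.]), array([335., 240.]), array([334., 319.]), array([300., 319.]), array([317., 281.])]
92 [array([302., 217.]), array([332., 217.]), array([332., 284.]), array([303., 284.]), array([317., 252.])]
0 [array([307., 187.]), array([329., 187.]), array([328., 238.]), array([307., 238.]), array([318., 213.])]
```

View pics/w4.png

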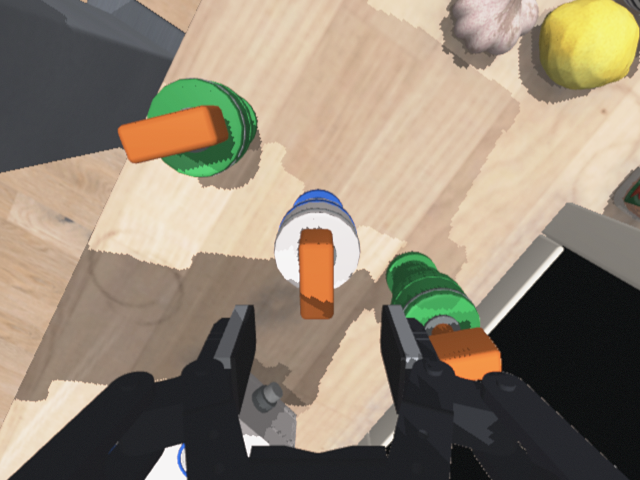

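Request:
send_rows(
  linear=[
    [0,0,0.5],
    [0,0,0.5],
    [0,0,0.15],
    [0,0,0.15],
    [0,0,0],
  ],
  twist=[0,0,0,0,0],
)

```text
clock: 7.7
tool_pos: [499.2, 145.0, 92.4]
eef_rot: [1.511, 2.754, -0.0]
ft_force: [0.1, -0.6, 0.1]
gripper_width: 51.0
```

Request:
send_rows(
  linear=[
    [0,0,0.1],
    [0,0,0.1],
    [0,0,0.1],
    [0,0,0.1],
    [0,0,0],
  ],
  twist=[0,0,0,0,0],
)

```text
clock: 8.32
tool_pos: [499.0, 144.9, 76.0]
eef_rot: [-1.511, -2.754, 0.001]
ft_force: [0.7, 0.2, 0.8]
gripper_width: 51.0
```

```bash
python3 - <<'E'
from h import *
go((499,145,76),32.5)
w=P("wrist"); cv2.imwrite("pics/w5.png",robot.camera("wrist")); np.save("w5.npy",w[1])
cv2.imwrite("pics/s5.png",cv2.resize(robot.camera("side")[220:380,200:400],None,fx=4,fy=3.75))
E
```

```text
clk 8.32 tcp [499.  144.9  76. ] yaw_y 32.5 tilt [-0.001 -0.    -1.   ] F [0.7 0.2 0.8] w 51.0
units [0.002 0.001 0.001] twist -0.0
```

View pics/w5.png

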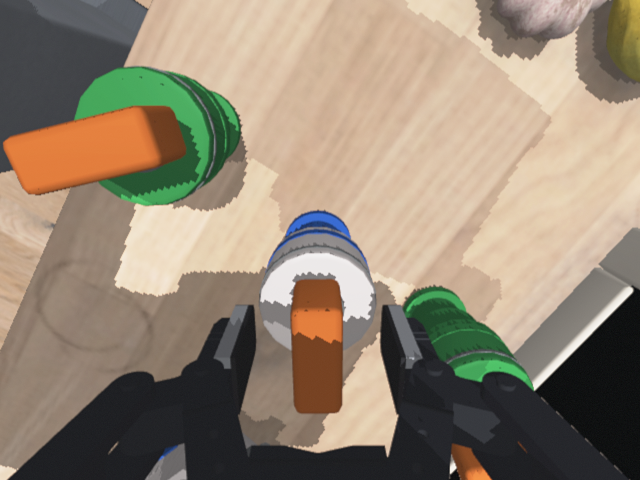

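View pics/s5.png

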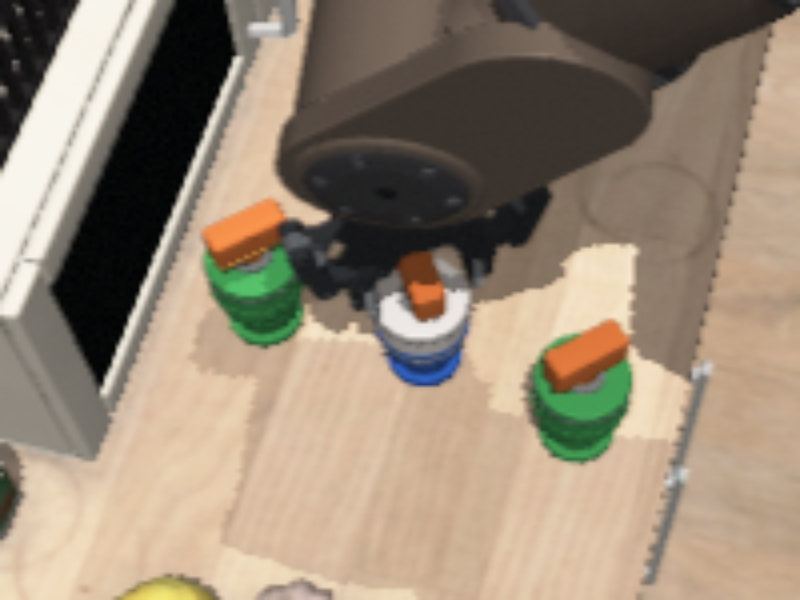

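Request:
send_rows(
  linear=[
    [0,0,0],
    [0,0,0],
    [0,0,0],
    [0,0,0],
    [0,0,0],
  ],
  twist=[0,0,0,0,0],
  jaw=0,
)

```text
clock: 9.05
tool_pos: [499.2, 145.0, 76.5]
eef_rot: [1.511, 2.754, 0.0]
ft_force: [-0.3, 0.0, 1.7]
gripper_width: 17.0
```

```bash
python3 - <<'E'
from h import *
go((499,145,76),32.5)
w=P("wrist"); cv2.imwrite("pics/w6.png",robot.camera("wrist")); np.save("w6.npy",w[1])
E
```

```text
clk 9.05 tcp [499.2 145.   76.5] yaw_y 32.5 tilt [ 0. -0. -1.] F [-0.3  0.   1.7] w 17.0
units [ 0.003 -0.004  0.012] twist -0.0
```

View pics/w6.png

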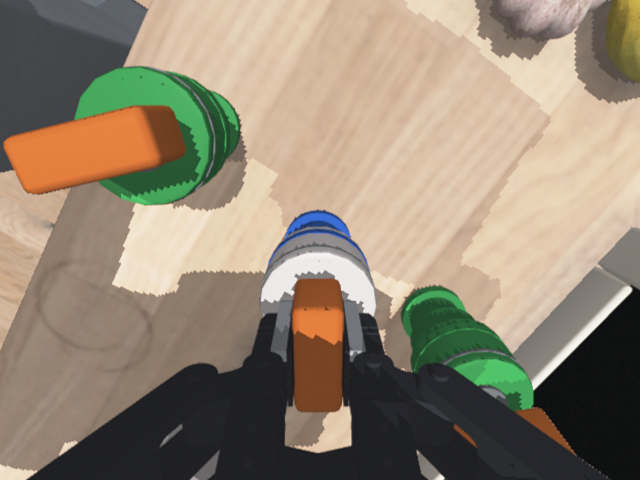

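Request:
send_rows(
  linear=[
    [0,0,-0.1],
    [0,0,-0.4],
    [0,0,-0.7],
    [0,0,-0.7],
    [0,0,-0.35],
    [0,0,0],
  ],
  twist=[0,0,0,0,0,0],
)

```text
clock: 9.85
tool_pos: [499.3, 145.0, 166.7]
eef_rot: [1.511, 2.753, 0.001]
ft_force: [-0.6, -0.8, -2.5]
gripper_width: 17.1
```

```bash
python3 - <<'E'
from h import *
go((532.8,-77.6,166),32.5)
w=(P("wrist")[0],np.load("w1.npy")); print(ray(w,(272,382),60))
E
```

```text
clk 9.85 tcp [499.3 145.  166.7] yaw_y 32.5 tilt [ 0.001  0.    -1.   ] F [-0.6 -0.8 -2.5] w 17.1
units [-5.144 -2.282  0.019] twist -0.0
[532.01208824 -76.34884297  60.        ]
```

Request:
send_rows(
  linear=[
    [-0.5,-0.22,0],
    [-0.8,-0.36,0],
    [-0.9,-0.4,0],
    [-0.9,-0.4,0],
    [-0.9,-0.4,0],
    [-0.7,-0.3,0],
    [-0.44,-0.2,0],
    [0,0,0],
    [0,0,0],
  ],
  twist=[0,0,0,0,0,0,0,0,0],
)

```text
clock: 10.98
tool_pos: [532.3, -76.7, 166.0]
eef_rot: [-1.511, -2.754, 0.0]
ft_force: [0.3, 0.4, -1.3]
gripper_width: 16.9
```

```bash
python3 - <<'E'
from h import *
go((532.8,-77.6,166),32.5)
w=P("wrist"); cv2.imwrite("pics/w7.png",robot.camera("wrist")); np.save("w7.npy",w[1])
cv2.imwrite("pics/s7.png",cv2.resize(robot.camera("side")[130:290,230:430],None,fx=4,fy=3.75,interpolation=cv2.INTER_CUBIC))
E
```

```text
clk 10.97 tcp [532.3 -76.7 166. ] yaw_y 32.5 tilt [-0.001  0.    -1.   ] F [ 0.3  0.4 -1.3] w 16.9
units [-0.025 -0.002 -0.   ] twist 0.0
```

View pics/w7.png

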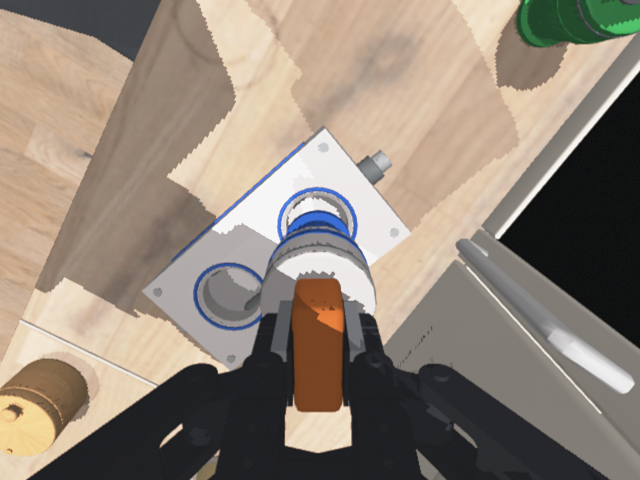

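View pics/s7.png

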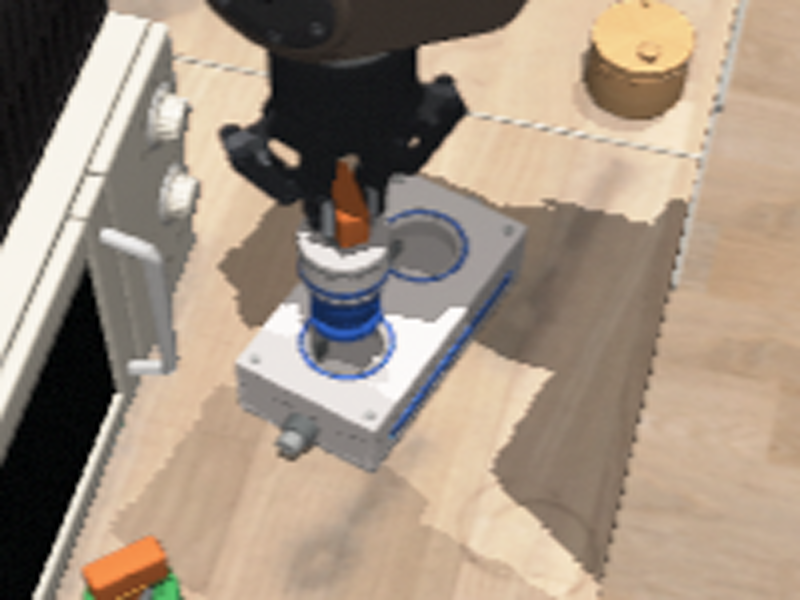

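```bash
python3 - <<'E'
from h import *
a=cv2.imread("pics/w7.png")[170:270,255:375]; cv2.imwrite("pics/w7c.png",cv2.resize(a,None,fx=6,fy=6,interpolation=cv2.INTER_CUBIC))
w=(P("wrist")[0],np.load("w7.npy"))
th=np.linspace(0,2*np.pi,721)
def box(c,r,z):
    q=np.array([proj(w,(c[0]+r*np.cos(t),c[1]+r*np.sin(t),z)) for t in th]); return q.min(0).round(1),q.max(0).round(1)
for r in(26.5,28,29): print("bay",r,box((532.8,-77.6),r,60))
print("plug",box((532.3,-76.7),20,89.5),box((532.3,-76.7),22,92.5))
print("can",box((532.3,-76.7),27,181.5))
print("bar top",proj(w,(532.3,-76.7,223.5)))
E
```

```text
bay 26.5 (array([281.8, 192.3]), array([352.8, 260.2]))
bay 28 (array([279.8, 190.3]), array([354.8, 262. ]))
bay 29 (array([278.5, 188.9]), array([356.2, 263.2]))
plug (array([287.7, 210. ]), array([347. , 266.1])) (array([284.3, 208.1]), array([350.3, 270.5]))
can (array([257.1, 248.5]), array([376.8, 355.3]))
bar top [316.59214302 362.50826738]
```

View pics/w7c.png

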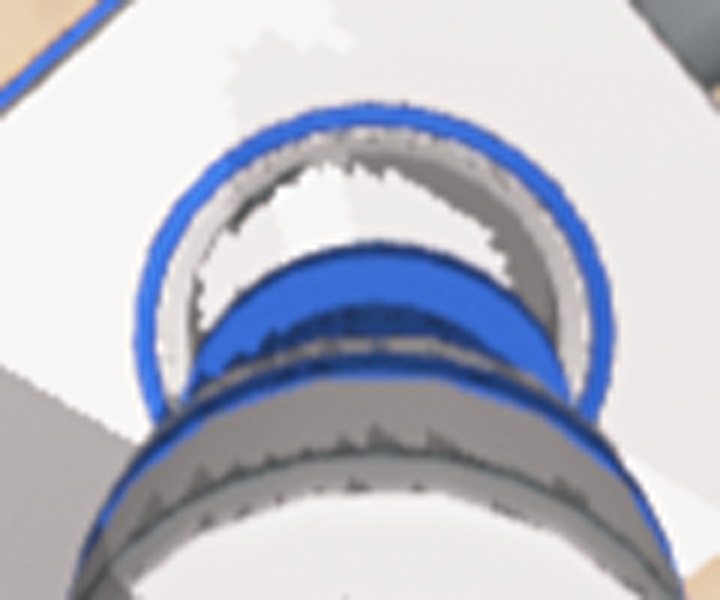

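Request:
send_rows(
  linear=[
    [-0.025,-0.01,0],
    [0,0,0.3],
    [0,0,0.3],
    [0,0,0.1],
    [0,0,0.1],
    [0,0,0.1],
    [0,0,0],
  ],
  twist=[0,0,0,0,0,0,0],
)

```text
clock: 11.95
tool_pos: [533.1, -78.5, 131.5]
eef_rot: [1.511, 2.753, 0.0]
ft_force: [-3.1, 2.1, 13.1]
gripper_width: 17.0
```

Request:
send_rows(
  linear=[
    [0,0,-0.05],
    [0.03,-0.015,0],
    [0,0,0],
  ],
  twist=[0,0,0],
)

```text
clock: 12.32
tool_pos: [532.3, -78.0, 132.8]
eef_rot: [1.51, 2.753, 0.0]
ft_force: [1.3, -0.5, 5.1]
gripper_width: 16.9
```

```bash
python3 - <<'E'
from h import *
go((532.8,-77.6,130),32.5)
w=P("wrist"); cv2.imwrite("pics/w8.png",cv2.resize(robot.camera("wrist")[170:430,200:440],None,fx=2.3,fy=2.3)); np.save("w8.npy",w[1])
cv2.imwrite("pics/s8.png",cv2.resize(robot.camera("side")[130:290,230:430],None,fx=4,fy=3.75,interpolation=cv2.INTER_CUBIC))
print(robot.read_state()["torque"])
E
```

```text
clk 12.32 tcp [532.3 -78.  132.8] yaw_y 32.5 tilt [ 0.002 -0.001 -1.   ] F [ 1.3 -0.5  5.1] w 16.9
units [0.002 0.016 0.069] twist -0.0
[-0.34910781 -0.45071775  0.01324941]
```

View pics/w8.png

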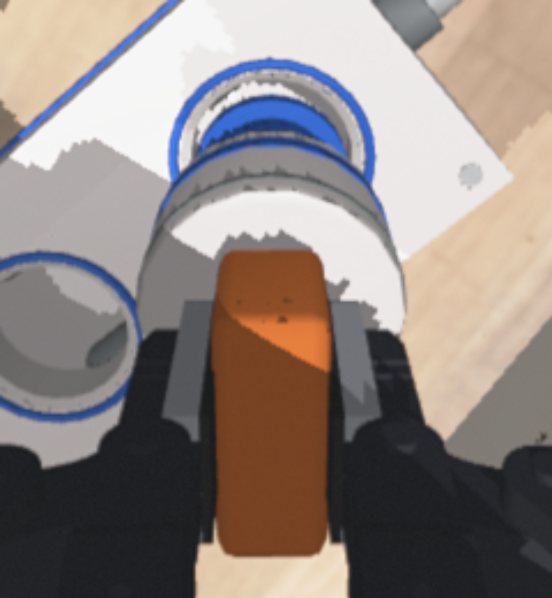

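View pics/s8.png

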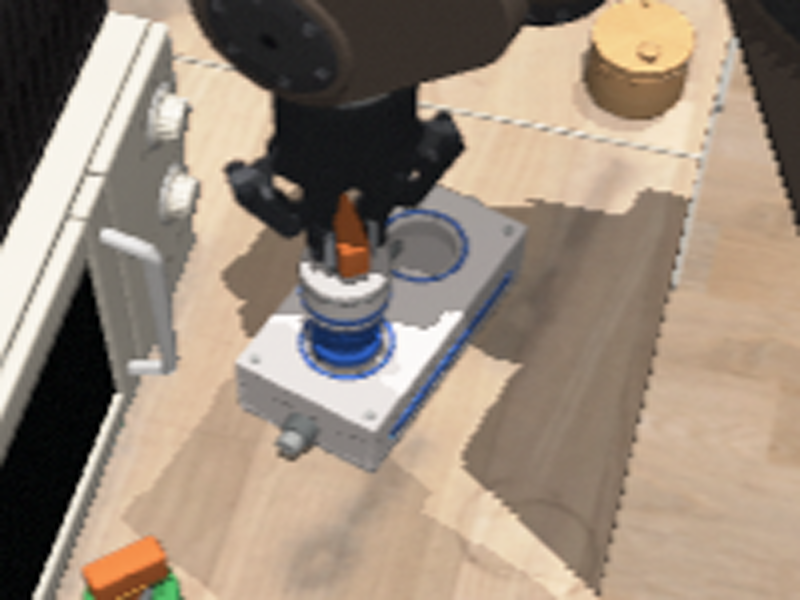

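```bash
python3 - <<'E'
from h import *
w=(P("wrist")[0],np.load("w8.npy"))
th=np.linspace(0,2*np.pi,721)
def box(c,r,z):
    q=np.array([proj(w,(c[0]+r*np.cos(t),c[1]+r*np.sin(t),z)) for t in th]); return q.min(0).round(1),q.max(0).round(1)
for r in(23.5,26.5,30): print("bay",r,box((532.8,-77.6),r,60))
for z in (55,57,60):print("plug",z,box((532.3,-78),20,z),box((532.3,-78),22,z+3))
print("can",box((532.3,-78),27,149))
a=cv2.imread("pics/w8.png")
cv2.imwrite("pics/w8c.png",cv2.resize(a[40:220,130:420],None,fx=2.7,fy=2.7,interpolation=cv2.INTER_CUBIC))
E
```

```text
bay 23.5 (array([282.8, 205.8]), array([353.5, 272.6]))
bay 26.5 (array([278.3, 201.3]), array([358. , 276.6]))
bay 30 (array([273. , 195.9]), array([363.3, 281.2]))
plug 55 (array([287.7, 209.2]), array([346.7, 265.1])) (array([284.4, 207.4]), array([350. , 269.5]))
plug 57 (array([287.5, 210. ]), array([346.9, 266.2])) (array([284.1, 208.2]), array([350.3, 270.7]))
plug 60 (array([287.1, 211.2]), array([347.3, 268. ])) (array([283.8, 209.4]), array([350.6, 272.4]))
can (array([257. , 249.2]), array([377.2, 356.2]))
```

View pics/w8c.png

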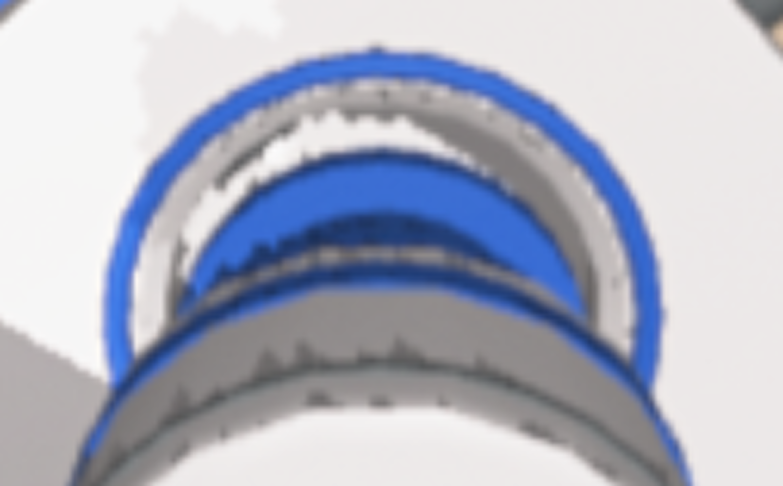

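Request:
send_rows(
  linear=[
    [0,0,-0.05],
    [0.035,0,0],
    [0,0,0.05],
    [0,0,0.05],
    [0,0,0],
  ],
  twist=[0,0,0,0,0],
)

```text
clock: 13.05
tool_pos: [530.8, -76.6, 130.0]
eef_rot: [-1.511, -2.754, 0.0]
ft_force: [1.3, 0.8, -1.3]
gripper_width: 16.6
```

Request:
send_rows(
  linear=[
    [0,0,0.1],
    [0,0,0.1],
    [0,0,0],
  ],
  twist=[0,0,0],
)

```text
clock: 13.42
tool_pos: [530.8, -76.6, 122.0]
eef_rot: [-1.511, -2.754, 0.0]
ft_force: [-0.5, 0.4, -1.6]
gripper_width: 17.3
```

Request:
send_rows(
  linear=[
    [0,0,0.1],
    [0,0,0.1],
    [0,0,0.1],
    [0,0,0],
  ],
  twist=[0,0,0,0],
)

```text
clock: 13.92
tool_pos: [530.9, -76.6, 110.1]
eef_rot: [-1.511, -2.754, 0.0]
ft_force: [-0.2, 0.5, -1.2]
gripper_width: 17.1
```

Request:
send_rows(
  linear=[
    [0,0,0.05],
    [0,0,0.05],
    [0,0,0.05],
    [0,0,0.05],
    [0,0,0],
  ],
  twist=[0,0,0,0,0],
)

```text
clock: 14.55
tool_pos: [530.8, -76.6, 102.1]
eef_rot: [-1.511, -2.754, 0.0]
ft_force: [0.9, -0.9, -1.9]
gripper_width: 17.5
```

Request:
send_rows(
  linear=[
    [0,0,0.05],
    [0,0,0.05],
    [0,0,0.05],
    [0,0,0],
  ],
  twist=[0,0,0,0],
)

```text
clock: 15.05
tool_pos: [530.9, -76.6, 96.2]
eef_rot: [-1.511, -2.754, 0.0]
ft_force: [-0.7, 0.4, -2.5]
gripper_width: 16.6
```

Request:
send_rows(
  linear=[
    [0,0,0.04],
    [0,0,0.04],
    [0,0,0.04],
    [0,0,0],
  ],
  twist=[0,0,0,0],
)

```text
clock: 15.55
tool_pos: [530.7, -76.6, 91.4]
eef_rot: [-1.511, -2.754, 0.0]
ft_force: [0.6, -0.2, -2.1]
gripper_width: 17.3
```

Request:
send_rows(
  linear=[
    [0,0,0.03],
    [0,0,0.03],
    [0,0,0],
  ],
  twist=[0,0,0],
)

```text
clock: 15.92
tool_pos: [530.9, -76.6, 89.1]
eef_rot: [-1.511, -2.754, 0.0]
ft_force: [-0.3, -0.5, -1.7]
gripper_width: 17.3
```

Request:
send_rows(
  linear=[
    [0,0,0.025],
    [0,0,0.02],
    [0,0,0],
  ],
  twist=[0,0,0],
)

```text
clock: 16.3
tool_pos: [530.9, -76.6, 87.3]
eef_rot: [-1.511, -2.754, 0.0]
ft_force: [0.8, -0.3, -3.1]
gripper_width: 17.1
```

Request:
send_rows(
  linear=[
    [0,0,0.02],
    [0,0,0.015],
    [0,0,0],
  ],
  twist=[0,0,0],
)

```text
clock: 16.68
tool_pos: [531.0, -76.7, 86.3]
eef_rot: [1.511, 2.754, -0.0]
ft_force: [-1.3, 0.7, 3.8]
gripper_width: 17.2
```

Request:
send_rows(
  linear=[
    [0,0,0.015],
    [0,0,0.015],
    [0,0,0],
  ],
  twist=[0,0,0],
)

```text
clock: 17.05
tool_pos: [531.1, -76.7, 85.4]
eef_rot: [1.511, 2.753, 0.0]
ft_force: [-3.0, 0.4, 9.7]
gripper_width: 17.2
```

Request:
send_rows(
  linear=[
    [0,0,0.015],
    [0,0,0],
    [0,0,0],
    [0,0,0],
  ],
  twist=[0,0,0,0],
)

```text
clock: 17.55
tool_pos: [531.2, -76.7, 85.1]
eef_rot: [1.511, 2.753, 0.0]
ft_force: [-3.0, 0.1, 13.0]
gripper_width: 16.9
```

```bash
python3 - <<'E'
from h import *
go((532.8,-77.6,86.5),32.5)
cv2.imwrite("pics/s9.png",cv2.resize(robot.camera("side")[130:290,230:430],None,fx=4,fy=3.75,interpolation=cv2.INTER_CUBIC))
E
```

```text
clk 17.55 tcp [531.2 -76.7  85.1] yaw_y 32.5 tilt [ 0.001 -0.    -1.   ] F [-3.   0.1 13. ] w 16.9
units [-0.041  0.023 -0.036] twist -0.0
```

View pics/s9.png

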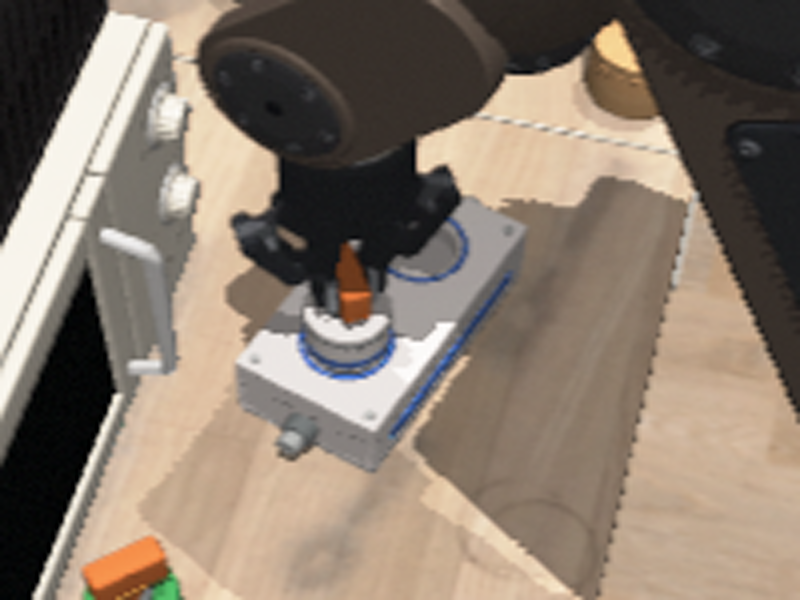

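Request:
send_rows(
  linear=[
    [0,0,-0.03],
    [0,0,-0.03],
    [0,0,-0.02],
    [0,0,0],
  ],
  twist=[0,0,0,0],
)

```text
clock: 18.1
tool_pos: [530.9, -76.6, 87.1]
eef_rot: [-1.511, -2.754, 0.0]
ft_force: [-0.5, -0.4, -2.0]
gripper_width: 17.0
```

Request:
send_rows(
  linear=[
    [0,0,-0.02],
    [0,0,-0.02],
    [0,0,0],
  ],
  twist=[0,0,0],
)

```text
clock: 18.48
tool_pos: [531.0, -76.6, 89.0]
eef_rot: [1.511, 2.754, -0.0]
ft_force: [0.1, 1.0, -1.8]
gripper_width: 16.9
```

Request:
send_rows(
  linear=[
    [0,0,-0.02],
    [0,0,-0.015],
    [0,0,0],
  ],
  twist=[0,0,0],
)

```text
clock: 18.85
tool_pos: [531.0, -76.6, 90.4]
eef_rot: [1.511, 2.754, -0.0]
ft_force: [-0.5, 0.3, -2.0]
gripper_width: 17.2
```

Request:
send_rows(
  linear=[
    [0,0,-0.02],
    [0,0,-0.015],
    [0,0,0],
  ],
  twist=[0,0,0],
)

```text
clock: 19.23
tool_pos: [530.9, -76.6, 91.8]
eef_rot: [1.511, 2.754, -0.0]
ft_force: [-0.5, 0.9, -2.0]
gripper_width: 17.5
```

Request:
send_rows(
  linear=[
    [0,0,-0.02],
    [0,0,-0.015],
    [0,0,0],
  ],
  twist=[0,0,0],
)

```text
clock: 19.6
tool_pos: [530.8, -76.6, 92.8]
eef_rot: [-1.511, -2.754, 0.0]
ft_force: [0.9, 0.4, -10.9]
gripper_width: 17.0
```

Request:
send_rows(
  linear=[
    [0,0,-0.02],
    [0,0,-0.015],
    [0,0,0],
  ],
  twist=[0,0,0],
)

```text
clock: 19.98
tool_pos: [530.7, -76.6, 94.1]
eef_rot: [-1.511, -2.753, 0.0]
ft_force: [2.6, -0.8, -18.8]
gripper_width: 17.1
```

The second of two batched steps went to −18.8 N, a little over the limit. I'm easing back now to about 12 N for the hold.

Request:
send_rows(
  linear=[
    [0,0,0.03],
    [0,0,0],
  ],
  twist=[0,0],
)

```text
clock: 20.23
tool_pos: [530.8, -76.6, 93.4]
eef_rot: [-1.511, -2.754, 0.0]
ft_force: [0.9, -0.0, -13.7]
gripper_width: 17.1
```

Request:
send_rows(
  linear=[
    [0,0,0.007],
    [0,0,0],
    [0,0,0],
    [0,0,0],
    [0,0,0],
    [0,0,0],
  ],
  twist=[0,0,0,0,0,0],
)

```text
clock: 20.98
tool_pos: [530.9, -76.6, 93.1]
eef_rot: [1.511, 2.754, -0.0]
ft_force: [-0.3, 0.6, -11.9]
gripper_width: 17.3
```

Request:
send_rows(
  linear=[
    [0,0,0],
    [0,0,0],
    [0,0,0],
    [0,0,0],
    [0,0,0],
    [0,0,0],
  ],
  twist=[0,0,0,0,0,0],
)

```text
clock: 21.72
tool_pos: [531.0, -76.6, 93.1]
eef_rot: [1.511, 2.754, -0.0]
ft_force: [0.4, 0.8, -12.2]
gripper_width: 17.0
```

```bash
python3 - <<'E'
from h import *
go((530.8,-76.6,86.5),32.5)
cv2.imwrite("pics/s10.png",cv2.resize(robot.camera("side")[130:290,230:430],None,fx=4,fy=3.75,interpolation=cv2.INTER_CUBIC))
E
```

```text
clk 21.73 tcp [531.  -76.6  93.1] yaw_y 32.5 tilt [ 0. -0. -1.] F [  0.4   0.8 -12.2] w 17.0
units [ 0.003 -0.003  0.165] twist -0.0
```

View pics/s10.png

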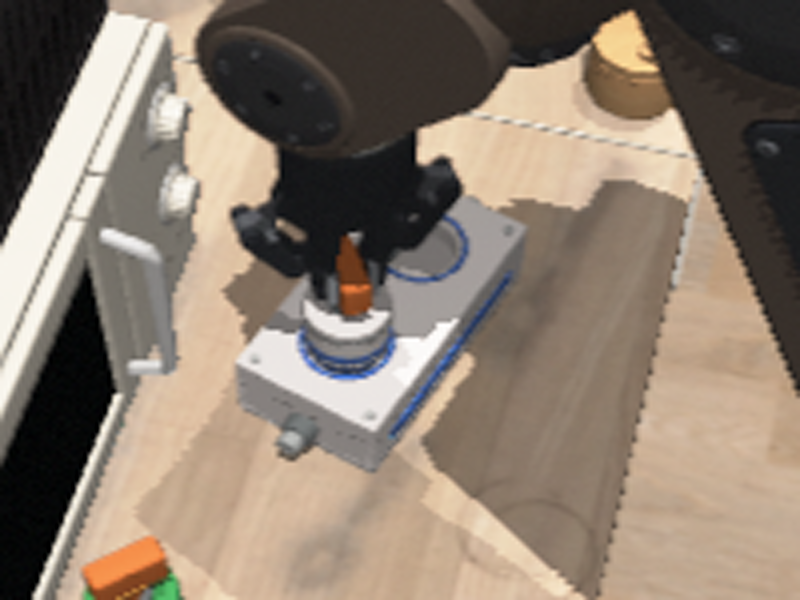

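The left bay held −12 N for about 1.6 s, after about 5 mm of free rise, so its catch is sound. Now I'll press it home again.

Request:
send_rows(
  linear=[
    [0,0,0.04],
    [0,0,0.04],
    [0,0,0.04],
    [0,0,0.02],
    [0,0,0],
  ],
  twist=[0,0,0,0,0],
)

```text
clock: 22.4
tool_pos: [531.1, -76.6, 87.6]
eef_rot: [1.511, 2.754, -0.0]
ft_force: [0.2, 0.8, -1.1]
gripper_width: 17.2
```

Request:
send_rows(
  linear=[
    [0,0,0.02],
    [0,0,0.02],
    [0,0,0],
  ],
  twist=[0,0,0],
)

```text
clock: 22.78
tool_pos: [531.1, -76.7, 86.2]
eef_rot: [1.511, 2.754, 0.0]
ft_force: [-0.2, -0.2, 4.3]
gripper_width: 17.1
```

Request:
send_rows(
  linear=[
    [0,0,0.015],
    [0,0,0.015],
    [0,0,0.008],
    [0,0,0],
  ],
  twist=[0,0,0,0],
)

```text
clock: 23.28
tool_pos: [531.2, -76.7, 85.2]
eef_rot: [1.511, 2.753, 0.0]
ft_force: [-3.4, 0.7, 12.1]
gripper_width: 16.8
```

Request:
send_rows(
  linear=[
    [0,0,-0.02],
    [0,0,-0.018],
    [0,0,0],
  ],
  twist=[0,0,0],
)

```text
clock: 23.65
tool_pos: [531.1, -76.7, 86.1]
eef_rot: [1.511, 2.754, 0.0]
ft_force: [-0.7, 0.2, 5.1]
gripper_width: 17.0
```

Request:
send_rows(
  linear=[
    [0,0,0],
    [0,0,0],
    [0,0,0],
    [0,0,0],
    [0,0,0],
  ],
  twist=[0,0,0,0,0],
  jaw=0.6,
)

```text
clock: 24.28
tool_pos: [530.9, -76.6, 85.9]
eef_rot: [-1.511, -2.754, 0.0]
ft_force: [0.2, -0.4, -0.1]
gripper_width: 51.0
```

```bash
python3 - <<'E'
from h import *
go((531,-76.6,230),32.5)
cv2.imwrite("pics/w11.png",robot.camera("wrist"))
E
```

```text
clk 24.27 tcp [530.9 -76.6  85.9] yaw_y 32.5 tilt [-0. -0. -1.] F [ 0.2 -0.4 -0.1] w 51.0
units [-1.000e-03  2.000e-03 -3.603e+00] twist -0.0
```

View pics/w11.png

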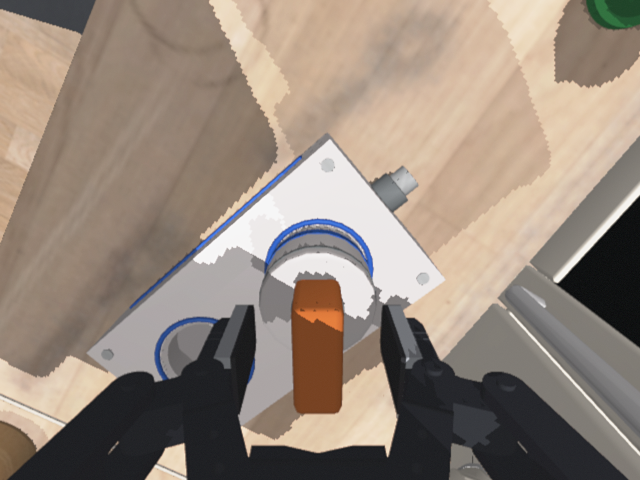

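Request:
send_rows(
  linear=[
    [0,0,-0.2],
    [0,0,-0.6],
    [0,0,-0.8],
    [0,0,-0.8],
    [0,0,-0.8],
    [0,0,-0.4],
    [0,0,0],
    [0,0,0],
  ],
  twist=[0,0,0,0,0,0,0,0],
)

```text
clock: 25.32
tool_pos: [530.6, -76.5, 229.4]
eef_rot: [-1.511, -2.753, 0.0]
ft_force: [0.1, 0.7, -0.2]
gripper_width: 51.2
```

```bash
python3 - <<'E'
from h import *
go((531,-76.6,230),32.5)
w=P("wrist");cv2.imwrite("pics/w12.png",robot.camera("wrist"))
cv2.imwrite("pics/s12.png",robot.camera("side"))
Rt=Ro.from_rotvec(robot.read_state()["eef_rot"]).as_matrix()
for b in (10,15):
  print(b,[proj(w,np.array((532,-77.6,b+134))+Rt@np.array([dx,dy,0])).round(0) for dx,dy in((22,-9),(22,9),(-22,9),(-22,-9))])
E
```

```text
clk 25.32 tcp [530.6 -76.5 229.4] yaw_y 32.5 tilt [-0.001  0.    -1.   ] F [ 0.1  0.7 -0.2] w 51.2
units [-0.007  0.008 -0.016] twist -0.0
10 [array([305., 206.]), array([332., 206.]), array([331., 266.]), array([306., 266.])]
15 [array([305., 208.]), array([332., 208.]), array([331., 269.]), array([305., 269.])]
```

View pics/w12.png

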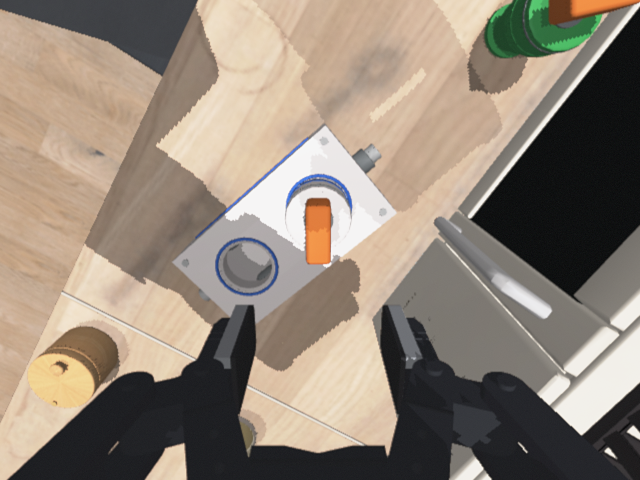

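View pics/s12.png

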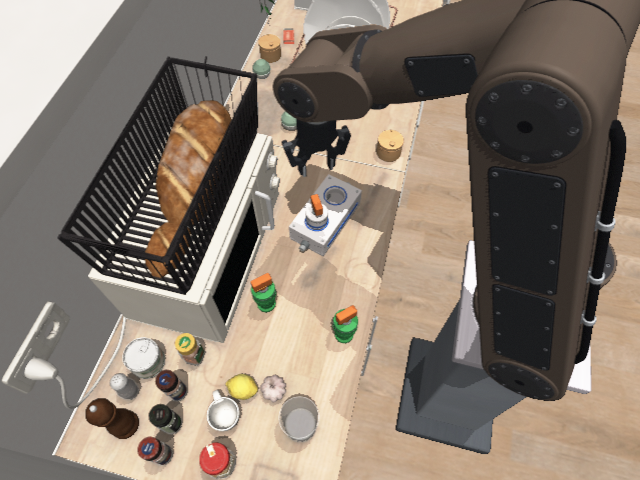

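```bash
python3 - <<'E'
from h import *
a=cv2.imread("pics/s12.png")[130:290,230:430]; b=cv2.resize(a,None,fx=4,fy=3.75,interpolation=cv2.INTER_CUBIC)
c=cv2.imread("pics/s9.png");d=cv2.imread("pics/s10.png")
f=lambda i:cv2.resize(i[230:400,270:430],(264,280))
cv2.imwrite("pics/cmp.png",np.hstack([f(b),f(c),f(d)]))
s=P("side")
for z in(10,15): print(z,[proj(s,(532.5,-77.4,z+h)).round(1) for h in(92,134)])
E
```

```text
10 [array([316.7, 211.2]), array([316.6, 201.2])]
15 [array([316.7, 210. ]), array([316.6, 199.9])]
```

View pics/cmp.png

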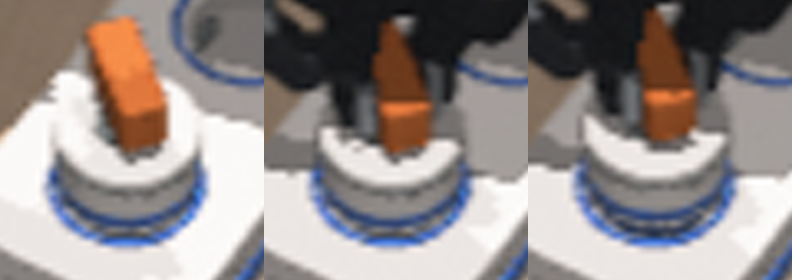

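The left panel (now) matches the middle one (pressed home): the canister sits right at the ring, while the raised view on the right shows a gap. The cartridge is home and released, and the other things look unmoved, so I'll hand in.

```bash
python3 - <<'E'
from h import *
print(robot.close_job(), robot.read_state()["clock"])
E
```

```text
the job is handed in; nothing more can be done
the job is handed in; nothing more can be done
```

The cartridge is fitted in the left bay, whose catch held, so I did not need the right bay. I pressed it home (about 13 N) and tugged the handle. It rose about 5 mm and then held about 12 N for roughly 1.5 s. I then pressed it home again (about 12 N), let go and backed off straight up.

**Last checks:** The final side view matches the pressed-home picture, not the raised one. The wrist force read about zero after release. The look-alikes and bystanders in view looked unmoved. The job took about 26 s.

**What did not go cleanly:**
- **Tug too strong:** one tug step briefly read 18.8 N, just over the limit of about 18 N, and I eased it back at once.
- **First grasp missed:** the fingertips stood about 30 mm farther back than the reported TCP. The jaws shut on top of the handle with about 5.5 N, and the cartridge leaned for a moment. It stood upright again when I backed off, and I gripped it lower.
- **First insertion caught:** the plug caught on the bay rim at about 13 N until I shifted it a millimetre or two.

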